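Load the cereal dispenser's cup carriage

TASK

Press down the sprung latch on the breakfast cereal dispenser so that its cup carriage springs out, and stand the plain straight cup (the one without a handle or stem) upright in the round holder on the carriage, setting it down rather than dropping it. Then push the carriage back in until the latch clicks and holds it fully home with the cup still standing in it. Leave the mug and the egg cup beside it where they are.

Things in the scene. Friction and masses are not known exactly. Their poses are not given: they have to be found in the camera images.
- dispenser: countertop cereal dispenser, fixed. Base plate 260 x 170 x 12 mm (local x -130..130, y -105..65); origin on the counter. Front faces local -x; the carriage comes out along -x. A grey column at local x 80..130 carries a shelf (underside z 183) and a clear hopper (diameter 122, local x -1..121, up to z 377); black spout over local x -14..38 down to z 133 mm.
- carriage (a joint): how far out, m: 0 = home, held by the latch (start); 0.110 = fully out; inner stop at -0.006. A 2 to 4 N spring drives it out when not latched, so short of the click it comes all the way out again. In the last 20 mm its tooth rides over the sprung hook: push with up to about 15 N; at -0.002 the hook has snapped up, and it rests at 0 when let go.
- seat (a point): centre of the cup holder on the carriage, on the surface the cup stands on, 20 mm above the counter; moves with the carriage; axes as the dispenser's. Holder: steel ring, inner radius 36, outer 41, 8 mm high. The carriage is a steel plate 88 mm wide. Home, the holder is under the spout.
- push_face (a point): centre of the outer face of the carriage's upright front plate (80 wide, 8 thick, top edge 55 mm above the counter); moves with the carriage; 135 mm from the seat along local -x, 35 mm above the counter; push it along the dispenser's local +x.
- latch_pad (a point): centre of the top of the black latch pad (40 mm along local x, 30 along y; top 34 mm above the counter when up); axes as the dispenser's. It sits in a gap 40 mm wide (local y) between two grey cheeks, tops 46 mm above the counter; open above and in front, closed by a bridge of that height 29 mm behind the pad's centre (+x). Press straight down with shut fingers.
- latch (a joint): how far the latch is pressed down, m: 0 = up, 0.012 = bottom stop; it springs back up (3 N, rising to 6 N at the stop). The carriage is freed at about 0.008.
- cup_mid (a point): centre (half-way up) of the loose straight-sided white ceramic cup, 60 mm outer diameter, 75 mm high, wall 4 mm, open at the top, about 0.2 kg; stands upright on the counter at the start; z up.
- mug_mid (a point): centre of a white ceramic mug with a handle, 76 mm diameter, 85 mm high, loose, to be left alone; handle along its +y.
- eggcup_mid (a point): centre of a white ceramic egg cup with a waist, 48 mm diameter, 45 mm high, loose, to be left alone.
Mind the look-alikes: they are no part of the job. What is shaped like the part that bears cup_mid but red or yellow is not meant.

How it is judged:
By the outcome, as a careful person would: the job done as asked, in the order asked, and still so for the second after the job is handed in, with the robot touching nothing.
It also fails if it takes over 69 s, if anything falls off the work surface, if the arm or the gripper's body presses on something with over 40 N, if the wrist force passes 120 N, or if a joint passes its speed limit or range.

ROBOT

A 7-joint arm with a two-finger parallel gripper is mounted at the origin on the work surface. World frame = base frame: x ahead of the robot, y to its left, z up, the work surface at z = 0. Lengths are in m, angles in rad, forces in N, time in s.
With the tool pointing down it reaches from about 0.4 to 0.925 m from the base axis. Payload 4.1 kg.
Tool frame: the origin (TCP) lies at the very end of the fingers, on their centre line; the grasp point (between the pads) lies 19 mm behind it; z points along the fingers, y is the line along which they close (so a half turn about z gives the same grasp; the last joint's range is limited). The gripper opens to 85 mm and grips with 20 to 120 N. Pads are 22 mm wide; open, the fingers measure 114 mm over their backs; the gripper's body (76 mm by 85 mm) begins 54 mm behind the grasp point. The pads swing forward as they close: fully open they stand 13 mm farther back than shut.
Start: joints at [-1.226, 0.398, 0.045, 1.537, -0.019, 1.207, -0.051], TCP at [0.279, 0.587, 0.231] pointing down, gripper open.
Joint ranges: [-2.82, 2.82], [-0.49, 2.23], [-1.37, 1.46], [0, 2.46], [-1.36, 4.5], [0.23, 2], [-2.94, 2.94]. Speed limits (rad/s): [2.57, 2.57, 3.14, 3.14, 3.14, 3.14, 3.14].

INTERFACE

Orientations are given as a 3x3 rotation matrix whose columns are the frame's x, y, z axes.
In Python, from rig import r gives the robot as it stands. Calls block until the motion is done:
- r.movep(position, orientation): joint-space move of the TCP to a pose.
- r.movel(position, attitude=None, feed=0.15): straight line of the TCP; attitude=None keeps the orientation; feed is the mean speed in m/s.
- r.set_joints(angles): joint-space move.
- r.gripper_to(opening): finger opening in m; the grip force is fixed at half the most; returns when the fingers have stopped.
- r.sleep(seconds).
- r.solve_ik(position, orientation): joint angles nearest the present ones, or None.
- r.get_state(): the state.
- r.read_camera(name): name is "scene" or "top"; returns a dict with "pixels" (420x560x3 uint8, red, green, blue), "fovy" (degrees; the focal length in pixels is half the picture's height over the tangent of half this angle, whatever the lens; pixels are square), "cx", "cy" (the principal point, pixels), "cam_to_world" (4x4, takes a point from camera to world coordinates). Camera axes: x right, y up, looking along -z (the intrinsics and any distortion apply to the point x, -y, -z); pixel columns grow to the right and rows downward; lengths in m; the calibration is good to about 2 mm. A picture is of the moment at which its call begins. There is no depth.
A pose or a line that the arm cannot do raises r.Unreachable and nothing moves.
- r.sign_off(): hands the job in; it is judged then, once.
Trained networks look in a picture, given as the dict that the camera call returned (one of the last four; its "shot" number tells which), for a name from the list of things; names that differ only in an ending like _2 or _b are one class to them, and where a whole thing is asked for, a point or a joint stands for the part that bears it (a point fixed in the world has none). Each returns a list of dicts, best first, with "confidence" (0 to 1); they miss things now and then, are a little off and sometimes report something else, mostly with a low value. They report only what shows in the picture. A call takes as long as a camera call. They do not tell look-alikes from the thing itself.
- r.recognise(picture, name): "position" ([row, column] in pixels, amid what is visible of it).
- r.outline_of(picture, name): "pixels" (420x560 bool, what is visible of it) and "position" ([row, column] in pixels, amid what is visible of it).
The state is a dict: "t": time; "joints": joint angles; "joint_velocities": joint speeds; "tau": joint torques, N m; "position": TCP position; "orientation": TCP orientation; "wrist_force": force on the tool from outside, world axes, zero at the start; "torque": the same for the moment, N m; "opening": finger opening in m; "grasp_force": force on a finger pad.
Only numpy, scipy, OpenCV 4.12 (cv2) and the standard library are available. Lean on these libraries where they do the work, as an engineer would, in place of code of your own. Each camera call takes 0.05 s, during which the arm holds its last target. There are 200 camera calls.

## Working session

There is one attempt and no reset: what is moved stays moved. The work goes in short steps, each a Python script; the robot and the scene stay as the last script left them, time stands still between calls to the robot, and variables do not carry over. Pictures are saved under pics/ and viewed, at most 13 in all, crops included, and the job is handed in when it is done.

```bash
mkdir -p pics; ls; python3 - <<'E'
from rig import r
import cv2,numpy as np
ims=[]
for c in ["scene","top"]:
    p=r.read_camera(c); print(c,p["fovy"],p["cx"],p["cy"],p["cam_to_world"].round(3).tolist(),[k for k in p])
    print({k:v for k,v in p.items() if k not in("pixels","cam_to_world")})
    cv2.imwrite(f"pics/{c}0.png",p["pixels"][:,:,::-1])
    for n in ["dispenser","carriage","seat","push_face","latch_pad","cup_mid","mug_mid","eggcup_mid"]:
        print(n,[(np.round(d["position"]).tolist(),round(d["confidence"],2)) for d in r.recognise(p,n)])
E
```

```text
pics
scene 51.69479469825417 273.0080691867644 205.556886980529 [[-0.159, -0.706, 0.69, 1.174], [0.987, -0.125, 0.1, 0.044], [0.016, 0.697, 0.717, 0.708], [0.0, 0.0, 0.0, 1.0]] ['pixels', 'fovy', 'cx', 'cy', 'cam_to_world', 'shot']
{'fovy': 51.69479469825417, 'cx': 273.0080691867644, 'cy': 205.556886980529, 'shot': 1}
dispenser [([196.0, 413.0], 0.95)]
carriage [([239.0, 353.0], 0.92)]
seat [([238.0, 353.0], 0.85), ([197.0, 413.0], 0.16)]
push_face [([239.0, 352.0], 0.87)]
latch_pad [([263.0, 334.0], 0.53), ([209.0, 126.0], 0.24)]
cup_mid [([209.0, 198.0], 0.83), ([168.0, 216.0], 0.75), ([175.0, 253.0], 0.59), ([238.0, 356.0], 0.53)]
mug_mid [([172.0, 164.0], 0.97)]
eggcup_mid [([210.0, 124.0], 0.7)]
top 54.17619392495919 275.73806557520385 208.1650822879371 [[-0.022, 0.99, -0.138, 0.436], [-1.0, -0.023, -0.007, -0.069], [-0.01, 0.137, 0.99, 0.997], [0.0, 0.0, 0.0, 1.0]] ['pixels', 'fovy', 'cx', 'cy', 'cam_to_world', 'shot']
{'fovy': 54.17619392495919, 'cx': 275.73806557520385, 'cy': 208.1650822879371, 'shot': 2}
dispenser [([204.0, 144.0], 0.8)]
carriage [([209.0, 206.0], 0.9)]
seat [([208.0, 204.0], 0.67)]
push_face [([210.0, 204.0], 0.62)]
latch_pad [([172.0, 213.0], 0.47)]
cup_mid [([264.0, 292.0], 0.98), ([209.0, 338.0], 0.73), ([267.0, 339.0], 0.56)]
mug_mid [([256.0, 390.0], 0.85)]
eggcup_mid [([198.0, 404.0], 0.7)]
```

View pics/scene0.png

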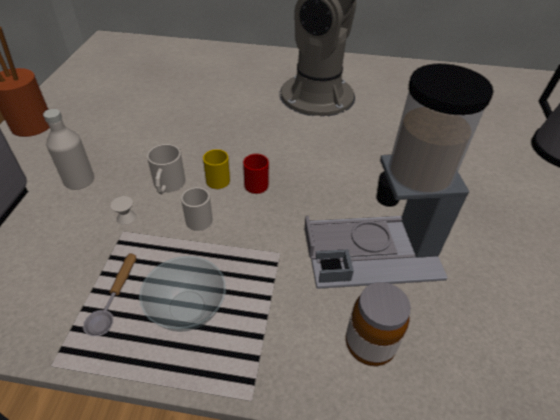

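View pics/top0.png

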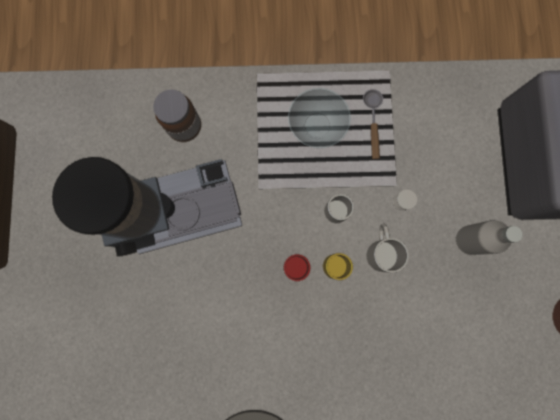

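The white cup's look-alikes are yellow (scene 168,216; top 266,338) and red (scene 175,256; top 267,297). The mug is at scene 170,165 and the egg cup at scene 210,124. My choice is the white straight cup at scene (209,198), top (209,338). Next, close crops.

```bash
cat > h.py <<'E'
from rig import r
import cv2,numpy as np
def K(p):
    f=210/np.tan(np.radians(p["fovy"])/2); return f,p["cx"],p["cy"]
def proj(p,X):
    X=np.atleast_2d(X); T=np.linalg.inv(p["cam_to_world"]); c=X@T[:3,:3].T+T[:3,3]; f,cx,cy=K(p)
    return np.c_[cy-f*c[:,1]/-c[:,2], cx+f*c[:,0]/-c[:,2]]
def onz(p,rc,z):
    f,cx,cy=K(p); T=p["cam_to_world"]; d=T[:3,:3]@np.array([(rc[1]-cx)/f,-(rc[0]-cy)/f,-1]); o=T[:3,3]
    return o+d*(z-o[2])/d[2]
E
python3 - <<'E'
from h import *
from scipy.optimize import least_squares
ps={c:r.read_camera(c) for c in("scene","top")}
for n,w in (("cup_mid",(208,198,209,338)),("mug_mid",(170,165,256,390)),("eggcup_mid",(210,124,198,404))):
    m={}
    for i,c in enumerate(ps):
        o=r.outline_of(ps[c],n); 
        o=[d for d in o if np.hypot(d["position"][0]-w[2*i],d["position"][1]-w[2*i+1])<15]
        if o: 
            ys,xs=np.nonzero(o[0]["pixels"]); m[c]=o[0]["position"]; print(n,c,np.round(m[c],1),ys.min(),ys.max(),xs.min(),xs.max(),o[0]["confidence"])
    h={"cup_mid":.075,"mug_mid":.085,"eggcup_mid":.045}[n]/2
    for c in m: print("   z=h/2:",onz(ps[c],m[c],h).round(4))
def crop(c,r0,r1,c0,c1,s): return cv2.resize(ps[c]["pixels"][r0:r1,c0:c1],None,fx=s,fy=s,interpolation=cv2.INTER_CUBIC)[:,:,::-1]
a=crop("top",150,260,100,250,5)
cv2.imwrite("pics/a.png",np.clip(a*1.5,0,255))
b=crop("scene",205,295,295,455,5); cv2.imwrite("pics/b.png",np.clip(b*1.5,0,255))
cv2.imwrite("pics/c.png",np.hstack([crop("scene",140,230,105,275,4)[:,:]]))
E
```

```text
cup_mid scene [209.9 195.3] 187 230 182 211 0.93
cup_mid top [210.6 336.7] 196 223 324 352 0.56
   z=h/2: [ 0.5698 -0.2101  0.0375]
   z=h/2: [ 0.5602 -0.2057  0.0375]
mug_mid scene [171.3 164.6] 144 194 147 185 0.88
mug_mid top [255.9 389. ] 224 272 366 407 0.87
   z=h/2: [ 0.4678 -0.3124  0.0425]
   z=h/2: [ 0.4516 -0.3208  0.0425]
eggcup_mid scene [208.8 124.5] 195 224 111 135 0.64
eggcup_mid top [198.8 404.8] 189 210 392 416 0.83
   z=h/2: [ 0.5799 -0.3678  0.0225]
   z=h/2: [ 0.5868 -0.372   0.0225][ WARN:0@3.244] global loadsave.cpp:1063 imwrite_ Unsupported depth image for selected encoder is fallbacked to CV_8U.
```

View pics/a.png

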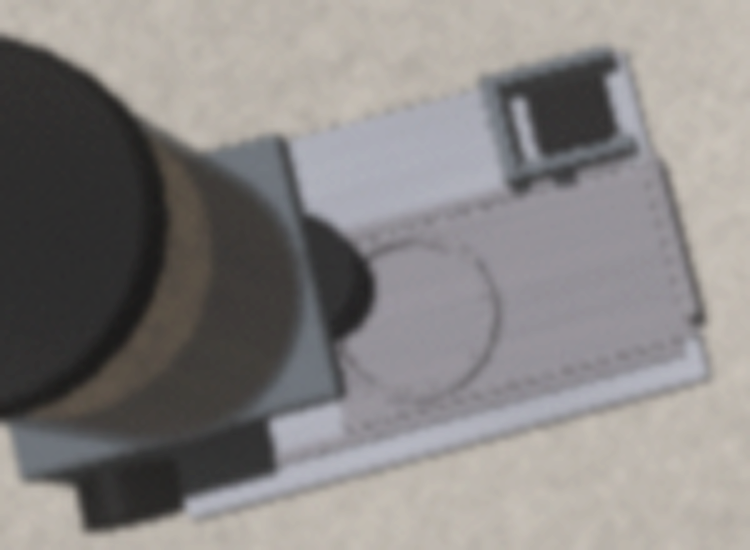

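View pics/b.png

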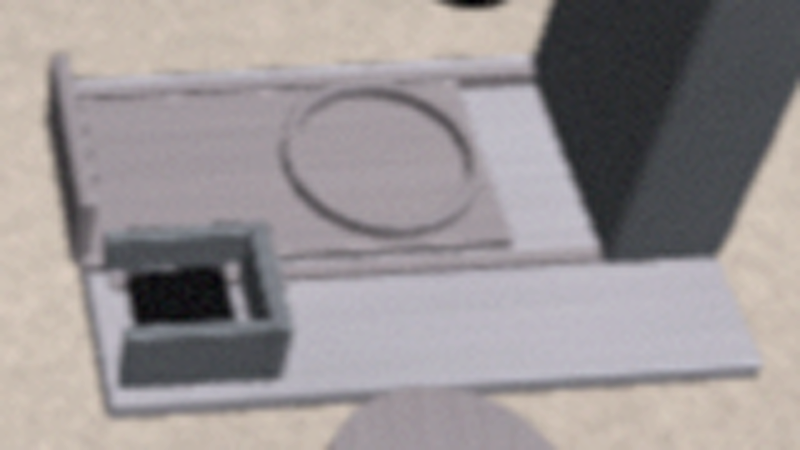

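View pics/c.png

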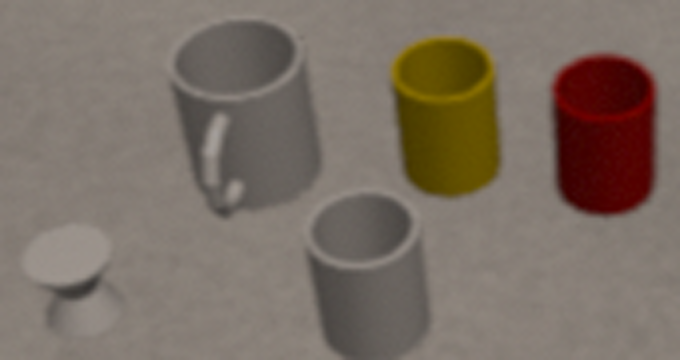

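```bash
cat > fit.py <<'E'
from h import *
from scipy.optimize import least_squares
ps={c:r.read_camera(c) for c in("scene","top")}
A=lambda x,y:np.array([150+(y+.5)/5-.5,100+(x+.5)/5-.5])
B=lambda x,y:np.array([205+(y+.5)/5-.5,295+(x+.5)/5-.5])
def tri(a,b,n):
    f=lambda X:np.r_[proj(ps["top"],X)[0]-a,proj(ps["scene"],X)[0]-b]
    s=least_squares(f,[.5,.1,.03]); print(n,s.x.round(4),"res",s.fun.round(1)); return s.x
tri(A(418,321),B(381,161),"ring"); tri(A(570,112),B(181,297),"pad"); tri(A(628,52),B(110,405),"corner")
obs=[("top",(-.13,-.105,.012),A(628,52)),("top",(-.13,.065,.012),A(710,375)),("scene",(-.13,-.105,.012),B(110,405)),("scene",(.13,-.105,.012),B(760,365)),
("top","seat",A(418,321)),("scene","seat",B(381,161)),("top","pad",A(570,112)),("scene","pad",B(181,297))]
def f(v):
    x,y,t,sx,sy,px,py=v; R=np.array([[np.cos(t),-np.sin(t)],[np.sin(t),np.cos(t)]]); o=[]
    for c,l,uv in obs:
        if l=="seat": l=(sx,sy,.026)
        if l=="pad": l=(px,py,.034)
        o.append(proj(ps[c],np.r_[R@l[:2]+[x,y],l[2]])[0]-uv)
    return np.concatenate(o)
s=least_squares(f,[.45,.2,1.57,.01,0,-.1,-.08]); print(s.x.round(4),s.fun.round(1))
x,y,t=s.x[:3]; R=np.array([[np.cos(t),-np.sin(t)],[np.sin(t),np.cos(t)]])
print("seat",R@s.x[3:5]+[x,y],"pad",R@s.x[5:]+[x,y],"deg",np.degrees(t))
th=np.linspace(0,6.283,60,endpoint=False)
def cyl(c,x,y,rad,h): 
    q=np.vstack([proj(ps[c],np.c_[x+rad*np.cos(th),y+rad*np.sin(th),0*th+z]) for z in (0,h)]); return np.r_[q.min(0),q.max(0)]
bb={"scene":[187,182,230.,211],"top":[196,324,223,352]}
for cs in (["scene"],["top"],["scene","top"]):
    g=lambda v:np.concatenate([cyl(c,*v,.03,.075)-bb[c] for c in cs])
    s=least_squares(g,[.56,-.21]); print("cup",cs,s.x.round(4),s.fun.round(1))
E
python3 fit.py
```

```text
ring [0.5635 0.1625 0.0175] res [ 0.  -0.6  0.  -0.6]
pad [0.6607 0.0848 0.0345] res [ 0. -0.  0. -0.]
corner [0.6964 0.062  0.0079] res [ 0.1 -0.7  0.  -0.5]
[ 5.6540e-01  1.6190e-01  1.8121e+00 -9.0000e-04 -5.0000e-04 -9.7500e-02
 -7.4000e-02] [-1.1 -0.4  0.6  0.3 -0.4 -1.1 -0.4  1.2 -1.5 -0.9 -1.7 -0.5  0.1  0.
  0.1 -0. ]
seat [0.56612448 0.1610838 ] pad [0.66057174 0.08482719] deg 103.82573180271307
cup ['scene'] [ 0.5653 -0.2075] [-0.9 -1.6  0.7  1.7]
cup ['top'] [ 0.5615 -0.2074] [-1.2 -1.   1.3  1. ]
cup ['scene', 'top'] [ 0.5631 -0.2077] [-1.6 -1.3 -0.1  1.8 -1.9 -0.9  0.6  1.1]
```

```bash
cat >> h.py <<'E'
T=np.radians(103.8); L=np.array([np.cos(T),np.sin(T),0]); LY=np.array([-L[1],L[0],0])
SEAT=np.array([.5658,.1615,.02]); PAD=np.array([.6606,.0848,.034]); CUP=np.array([.563,-.2077,.0375])
def down(y):
    y=np.array(y,float)/np.linalg.norm(y); z=np.array([0,0,-1.]); return np.c_[np.cross(y,z),y,z]
def S(m=""):
    s=r.get_state(); print(m,round(s["t"],2),"p",np.round(s["position"],4),"F",np.round(s["wrist_force"],1),"op",round(s["opening"],4),"gf",np.round(s["grasp_force"],1)); return s
def snap(c,n):
    p=r.read_camera(c); cv2.imwrite(f"pics/{n}.png",p["pixels"][:,:,::-1]); return p
E
python3 - <<'E'
from h import *
s=S(); print(np.round(s["orientation"],2).tolist())
for P,y in (([.19,.4,.45],s["orientation"][:,1]),([.19,.4,.45],-L),([.19,.4,.45],L),([.44,.02,.45],L),([.44,.02,.45],-L),(PAD+[0,0,.1],L),(PAD+[0,0,.1],-L),(CUP+[0,0,.1],[0,1,0]),(CUP+[0,0,.1],[0,-1,0]),(SEAT-.11*L+[0,0,.1],[0,1,0]),(SEAT-.25*L+[0,0,.01],LY),(SEAT-.25*L+[0,0,.01],-LY),([.30,.62,.45],s["orientation"][:,1])):
    q=r.solve_ik(np.array(P),down(y)); print(np.round(P,2),np.round(y,2),None if q is None else np.round(q,2))
E
```

```text
1.4 p [0.2791 0.5871 0.2313] F [ 0.9 -0.2  0.5] op 0.0853 gf 0.0
[[-0.9, 0.43, 0.0], [0.43, 0.9, 0.0], [0.0, 0.0, -1.0]]
[0.19 0.4  0.45] [0.43 0.9  0.  ] [-1.27 -0.07  0.04  1.62  0.    1.59 -0.1 ]
[0.19 0.4  0.45] [ 0.24 -0.97 -0.  ] [-1.53 -0.08  0.28  1.63  0.02  1.59 -2.58]
[0.19 0.4  0.45] [-0.24  0.97  0.  ] [-1.16 -0.07 -0.06  1.62 -0.    1.59  0.59]
[0.44 0.02 0.45] [-0.24  0.97  0.  ] [-0.74 -0.11  0.54  1.64  0.06  1.6   1.61]
[0.44 0.02 0.45] [ 0.24 -0.97 -0.  ] [-0.93 -0.13  0.69  1.64  0.08  1.6  -1.56]
[0.66 0.08 0.13] [-0.24  0.97  0.  ] [-0.35  0.52  0.23  1.6  -0.13  1.04  1.72]
[0.66 0.08 0.13] [ 0.24 -0.97 -0.  ] [-0.65  0.6   0.67  1.61 -0.41  1.08 -1.2 ]
[ 0.56 -0.21  0.14] [0 1 0] [-0.27  0.5   0.75  1.78 -0.39  1.02  2.2 ]
[ 0.56 -0.21  0.14] [ 0 -1  0] [-0.48  0.68  1.13  1.78 -0.68  1.13 -0.7 ]
[0.59 0.05 0.12] [0 1 0] [-0.43  0.43  0.34  1.8  -0.17  0.95  1.55]
[ 0.63 -0.08  0.03] [-0.97 -0.24  0.  ] [-0.7   1.05  1.26  1.78 -1.09  1.2  -2.  ]
[ 0.63 -0.08  0.03] [ 0.97  0.24 -0.  ] [-0.34  0.65  0.55  1.77 -0.43  0.85  0.66]
[0.3  0.62 0.45] [0.43 0.9  0.  ] [-1.22  0.42  0.06  1.04 -0.03  1.68 -0.04]
```

```bash
python3 - <<'E'
from h import *
s=r.get_state()
r.movel([.279,.587,.40],feed=.3); 
q=r.solve_ik(np.array([.19,.40,.45]),s["orientation"]); r.set_joints(q); S("ret")
q=np.array(q); q[0]=-.13; r.set_joints(q); S("swung")
r.gripper_to(0)
for y in (L,-L): print(np.round(r.solve_ik(PAD+[0,0,.06],down(y)),2))
E
```

```text
ret 2.97 p [0.1901 0.4005 0.449 ] F [-0.  -0.1 -0.8] op 0.0858 gf 0.0
swung 4.71 p [ 0.443  -0.003   0.4498] F [ 0.2  0.6 -0. ] op 0.0852 gf 0.0
[-0.16  0.55 -0.05  1.63  0.03  0.97  1.6 ]
[-0.2   0.55  0.01  1.63 -0.01  0.97 -1.52]
```

```bash
python3 - <<'E'
from h import *
r.movep(PAD+[0,0,.16],down(L)); r.movel(PAD+[0,0,.03],feed=.2); S("above")
p=snap("scene","press"); q=p["pixels"]; print(proj(p,PAD))
t=proj(p,r.get_state()["position"])[0].astype(int); print(t)
cv2.imwrite("pics/press.png",np.clip(1.5*cv2.resize(q[t[0]-60:t[0]+50,t[1]-60:t[1]+90],None,fx=4,fy=4)[:,:,::-1].astype(float),0,255).astype(np.uint8))
E
```

```text
above 7.78 p [0.6618 0.0849 0.0656] F [0.5 0.3 1.5] op -0.0002 gf 0.0
[[264.12085318 330.76996163]]
[254 332]
```

View pics/press.png

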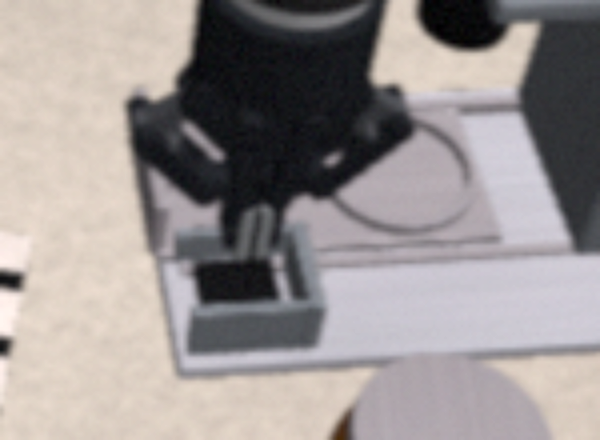

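The fingertips sit about over the pad, perhaps 3–4 mm towards the bridge. I'll shift them 3 mm outward and press.

```bash
python3 - <<'E'
from h import *
P=PAD-.003*L
r.movel(np.r_[P[:2],.055]); S()
for z in (.044,.038,.032,.027,.024,.022):
    r.movel(np.r_[P[:2],z],feed=.06); s=S(z)
    if s["wrist_force"][2]>14: break
r.sleep(.4); S()
r.movel(np.r_[P[:2],.16],feed=.25)
p=snap("scene","out"); 
cv2.imwrite("pics/out.png",cv2.resize(p["pixels"][180:300,220:460],None,fx=3,fy=3)[:,:,::-1])
print("seat pred",proj(p,SEAT-.11*L+[0,0,.006]))
E
```

```text
8.08 p [0.6612 0.0813 0.055 ] F [-0.7 -0.1  0.1] op -0.0001 gf 0.0
0.044 8.42 p [0.6607 0.0819 0.0432] F [ 0.7 -0.1  0.2] op -0.0001 gf 0.0
0.038 8.67 p [0.6609 0.0819 0.0375] F [ 0.  -0.2  0.2] op -0.0003 gf 0.0
0.032 8.92 p [0.6617 0.082  0.0321] F [ 0.6 -0.1  1.1] op 0.0001 gf 0.5
0.027 9.17 p [0.6611 0.0819 0.0268] F [ 1.  -0.5  1.5] op -0.0001 gf 0.3
0.024 9.42 p [0.6612 0.0819 0.0243] F [-2.4  0.6  6.2] op 0.0002 gf 2.5
0.022 9.67 p [0.6612 0.082  0.0224] F [-1.8 -0.3  5.1] op -0.0004 gf 2.7
 10.07 p [0.6612 0.082  0.0224] F [-1.4 -0.3  4.8] op 0.0 gf 2.7
seat pred [[237.74159431 317.90006563]]
```

View pics/out.png

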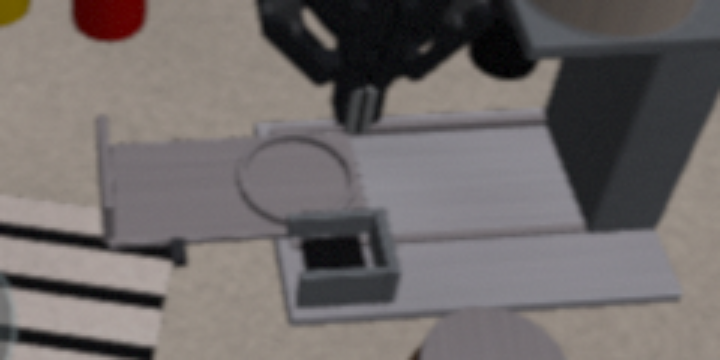

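Carriage is out; its ring centre shows at scene ≈(239.5,318.8), about 1–2 px from prediction. Now the cup.

```bash
python3 - <<'E'
from h import *
r.movep(np.r_[CUP[:2],.20],down(L)); r.gripper_to(.085)
p=snap("top","t2"); d=r.recognise(p,"seat"); print(d)
pred=proj(p,SEAT-.11*L+[0,0,.006]); print(pred)
a=p["pixels"][150:300,170:370]; cv2.imwrite("pics/t2.png",np.clip(1.5*cv2.resize(a,None,fx=4,fy=4,interpolation=cv2.INTER_CUBIC)[:,:,::-1].astype(float),0,255).astype(np.uint8))
r.movel(np.r_[CUP[:2],.10],feed=.2); S()
E
```

```text
[{'position': [197.0, 246.5], 'confidence': 0.89}]
[[200.54278123 226.73243763]]
 13.53 p [ 0.5638 -0.208   0.1008] F [0.9 0.1 0.4] op 0.0849 gf 0.0
```

View pics/t2.png

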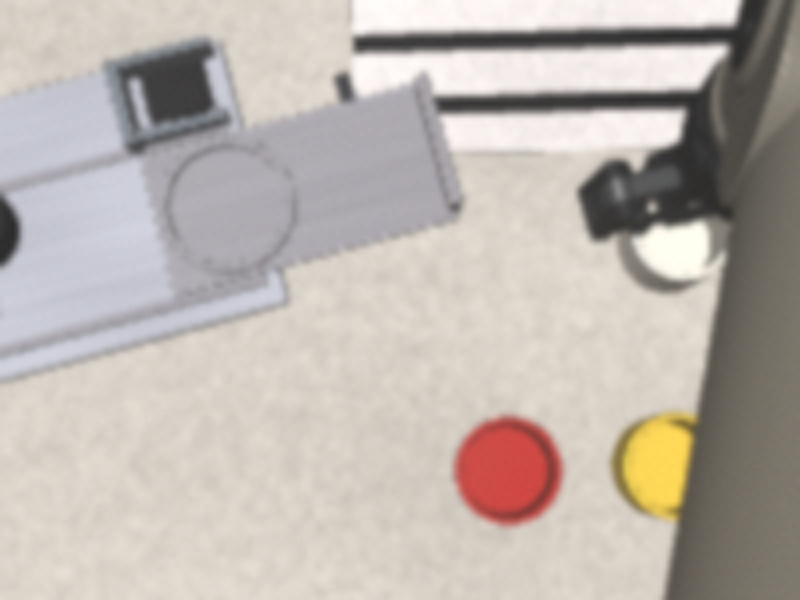

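Top view: the ring centre is ≈(201.6,227.4) against a predicted (200.5,226.7), so they agree within about 2 mm. The fingers straddle the white cup. Next is the grasp.

```bash
python3 - <<'E'
from h import *
r.movel(np.r_[CUP[:2],.032],feed=.1); S("low")
r.gripper_to(.045); S("grip")
r.movel(np.r_[CUP[:2],.15],feed=.15); S("up")
O=SEAT-.11*L
r.movel(np.r_[O[:2],.15],feed=.2); r.movel(np.r_[O[:2],.032+.02+.04],feed=.1); r.sleep(.2); S("over")
for c,w in (("scene",(170,270,250,380)),("top",(150,250,170,300))):
    p=snap(c,"x"); a=p["pixels"][w[0]:w[1],w[2]:w[3]]; s=5 if c=="scene" else 5
    cv2.imwrite(f"pics/over_{c}.png",np.clip(1.5*cv2.resize(a,None,fx=s,fy=s,interpolation=cv2.INTER_CUBIC)[:,:,::-1].astype(float),0,255).astype(np.uint8))
    print(c,[(np.round(d["position"],1),d["confidence"]) for d in r.recognise(p,"cup_mid")])
    for z in (.06,.135): 
        q=proj(p,np.r_[O[:2],z])[0]; print("axis crop xy",((q-[w[0],w[2]])*s)[::-1])
E
python3 -c "
import cv2,numpy as np
a=cv2.imread('pics/over_scene.png')[:, :480];b=cv2.imread('pics/over_top.png')
b=b[:,100:420];cv2.imwrite('pics/over.png',np.hstack([a,b]))"
```

```text
low 14.36 p [ 0.5636 -0.2079  0.0326] F [ 0.5 -0.3  0.2] op 0.0851 gf 0.0
grip 14.72 p [ 0.5641 -0.2081  0.0333] F [-0.7 -1.   6. ] op 0.0594 gf 65.1
up 15.65 p [ 0.562  -0.2073  0.1487] F [-0.1  0.2 -0.5] op 0.0598 gf 64.7
over 18.05 p [0.5927 0.0547 0.0929] F [-1.  -0.5 -1.5] op 0.0596 gf 64.8
scene [(array([173. , 255.5]), 0.61), (array([217.3, 323.2]), 0.58), (array([167.3, 215.1]), 0.55)]
axis crop xy [347.17722415 283.85411706]
axis crop xy [365.74090314 151.21074823]
top [(array([264.8, 296.5]), 0.83), (array([266.9, 336.3]), 0.75), (array([198. , 258.9]), 0.52), (array([207. , 229.6]), 0.5)]
axis crop xy [274.26683886 241.26639594]
axis crop xy [250.98731967 212.90209299]
```

View pics/over.png

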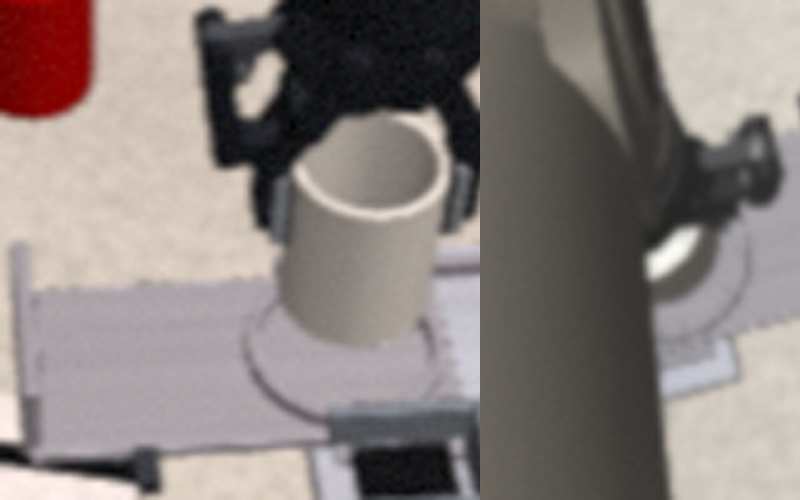

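In the scene view, the cup's base lines up with the ring to within about 1 mm once the shared camera bias is allowed for. Setting it down.

```bash
python3 - <<'E'
from h import *
O=SEAT-.11*L
r.movel(np.r_[O[:2],.062],feed=.08); S()
for z in (.058,.0555,.0535,.052,.051):
    r.movel(np.r_[O[:2],z],feed=.03); s=S(z)
    if s["wrist_force"][2]>5: break
r.sleep(.2); S()
r.gripper_to(.074); r.sleep(.1); S("rel")
r.movel(np.r_[O[:2],.16],feed=.12); S()
Q=SEAT-(.135+.11+.07)*L
r.gripper_to(0); 
r.movep(np.r_[Q[:2],.16],down(-LY)); S()
p=snap("scene","y"); a=p["pixels"][160:280,230:400]
cv2.imwrite("pics/placed.png",np.clip(1.5*cv2.resize(a,None,fx=4,fy=4)[:,:,::-1].astype(float),0,255).astype(np.uint8))
E
```

```text
18.77 p [0.5916 0.0546 0.0612] F [ 0.1  0.5 -1. ] op 0.0598 gf 64.8
0.058 19.06 p [0.5921 0.0547 0.0581] F [-0.4  0.2 -1.2] op 0.0596 gf 64.8
0.0555 19.31 p [0.592  0.0547 0.0554] F [ 1.4  0.2 -2.1] op 0.0596 gf 64.8
0.0535 19.56 p [0.592  0.0547 0.0535] F [-0.9  0.7 -1.9] op 0.0598 gf 64.9
0.052 19.81 p [0.5921 0.0547 0.0533] F [-3.4 -1.6  7.2] op 0.0593 gf 65.5
 20.01 p [0.5921 0.0547 0.0533] F [-4.  -0.1  7.2] op 0.0598 gf 65.5
rel 20.4 p [0.592  0.0546 0.0518] F [0.7 0.3 0.3] op 0.0738 gf 0.0
 21.45 p [0.5913 0.0546 0.1591] F [-0.9 -0.  -0.3] op 0.0739 gf 0.0
 23.17 p [ 0.641  -0.143   0.1598] F [-0.6  1.   0.5] op 0.0002 gf 0.0
```

View pics/placed.png

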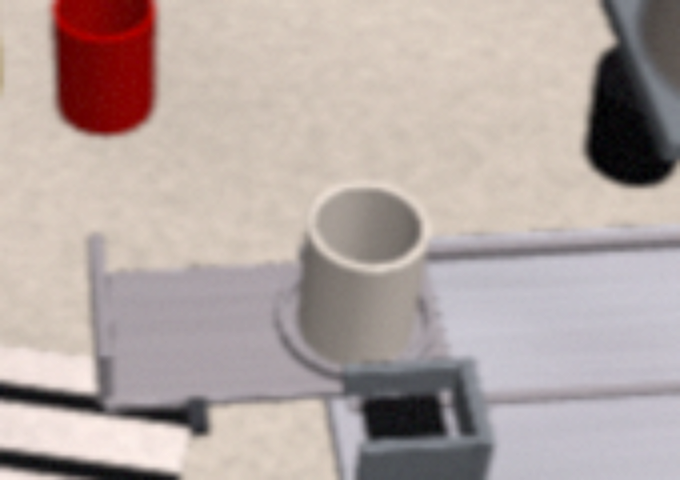

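Cup stands upright inside the ring (crop ≈(362,275)). Pushing home.

```bash
python3 - <<'E'
from h import *
at=lambda d,z=.027:np.r_[(SEAT-d*L)[:2],z]
r.movel(at(.315),feed=.2); S()
r.movel(at(.262),feed=.1); S("near")
r.movel(at(.250),feed=.04); S("touch")
r.movel(at(.175),feed=.06); S()
r.movel(at(.160),feed=.04); S()
for d in (.154,.150,.147,.1455,.144,.143,.142,.141):
    r.movel(at(d),feed=.03); s=S(d); f=s["wrist_force"]@-L
    print(round(f,1), round((np.array(s["position"])-SEAT)@-L,4))
    if f>22: break
E
```

```text
24.03 p [ 0.6421 -0.1445  0.0282] F [ 0.5 -0.4 -0. ] op 0.0002 gf 0.0
near 24.72 p [ 0.6284 -0.093   0.0272] F [ 1.  -0.3 -0.1] op 0.0 gf 0.0
touch 25.17 p [ 0.6252 -0.0818  0.0271] F [-1.  -1.4  1.3] op 0.0002 gf 1.0
 26.57 p [ 0.6074 -0.0082  0.0268] F [ 0.1 -3.7  0.8] op 0.0002 gf 1.4
 27.09 p [0.6045 0.0033 0.027 ] F [ 0.7 -7.4 -0.7] op -0.0003 gf 3.7
0.154 27.44 p [0.6036 0.0068 0.027 ] F [  0.5 -10.5  -2.3] op -0.0001 gf 5.5
10.3 0.1593
0.15 27.73 p [0.602  0.0133 0.027 ] F [ 0.2 -7.2  0.4] op 0.0001 gf 3.1
7.1 0.1525
0.147 27.98 p [0.6007 0.019  0.0269] F [-0.3 -2.1 -0.5] op 0.0005 gf 0.9
2.0 0.1467
0.1455 28.23 p [0.6006 0.0205 0.0269] F [ 0.7 -2.7 -0.2] op -0.0005 gf 1.6
2.8 0.1453
0.144 28.48 p [0.6003 0.0216 0.0269] F [ 0.1 -3.7 -1. ] op -0.0003 gf 1.9
3.6 0.1441
0.143 28.73 p [0.6    0.0226 0.027 ] F [ 0.2 -4.4 -2.4] op 0.0001 gf 2.0
4.3 0.143
0.142 28.98 p [0.5997 0.0238 0.0269] F [ 1.2 -3.1 -3.3] op 0.0001 gf 1.9
3.4 0.1418
0.141 29.23 p [0.5994 0.0248 0.027 ] F [ 1.3 -3.5 -2.7] op -0.0001 gf 1.9
3.7 0.1408
```

```bash
python3 - <<'E'
from h import *
at=lambda d,z=.027:np.r_[(SEAT-d*L)[:2],z]
for d in (.140,.139,.138,.137,.136):
    r.movel(at(d),feed=.03); s=S(d); f=s["wrist_force"]@-L; print(round((np.array(s["position"])-SEAT)@-L,4))
    if f>14: break
for d in (.140,.143,.146,.150,.155,.165):
    r.movel(at(d),feed=.03); s=S(d)
p=snap("scene","z"); a=p["pixels"][180:300,280:450]
cv2.imwrite("pics/home.png",np.clip(1.5*cv2.resize(a,None,fx=4,fy=4)[:,:,::-1].astype(float),0,255).astype(np.uint8))
E
```

```text
0.14 29.48 p [0.5993 0.0258 0.027 ] F [ 1.2 -2.8 -1.5] op -0.0 gf 1.8
0.1398
0.139 29.73 p [0.5992 0.0259 0.027 ] F [ 2.1 -5.  -3.2] op 0.0001 gf 2.5
0.1396
0.138 29.98 p [0.5992 0.0259 0.0271] F [ 2.2 -5.9 -3.2] op -0.0 gf 3.2
0.1396
0.137 30.23 p [0.5992 0.0259 0.0271] F [ 2.4 -6.9 -4.6] op -0.0001 gf 4.0
0.1396
0.136 30.48 p [0.5992 0.026  0.0272] F [ 4.4 -9.  -4. ] op -0.0002 gf 4.7
0.1396
0.14 30.76 p [0.5992 0.0255 0.0271] F [ 1.5 -3.7 -1.8] op 0.0003 gf 2.1
0.143 31.01 p [0.6    0.0228 0.0271] F [ 0.8 -2.3 -1. ] op -0.0001 gf 1.8
0.146 31.26 p [0.6007 0.02   0.0272] F [ 0.2 -1.9 -0.6] op 0.0 gf 1.1
0.15 31.54 p [0.6015 0.0164 0.027 ] F [ 0.6 -0.2  0.3] op 0.0003 gf 0.0
0.155 31.86 p [0.6028 0.0107 0.027 ] F [-0.2  0.1  0.6] op 0.0001 gf 0.0
0.165 32.34 p [0.6052 0.0009 0.027 ] F [-0.6  0.1 -1. ] op -0.0001 gf 0.0
```

View pics/home.png

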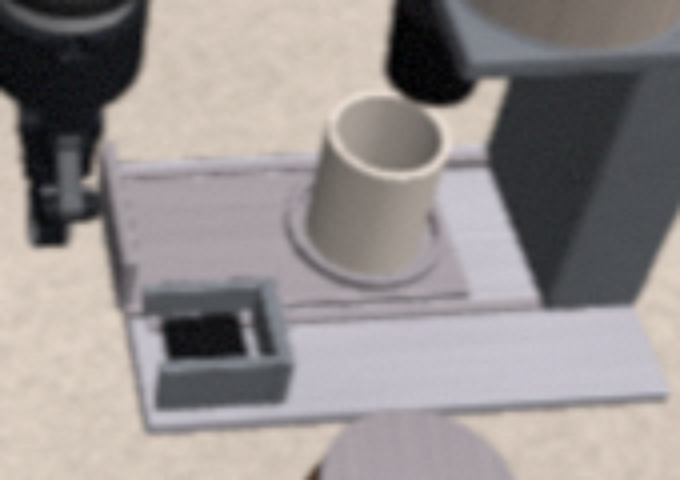

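The carriage reached the inner stop, then stayed home when the fingers backed off, and the cup is standing in the ring (crop ≈(375,185)). I'll retreat and hand in.

```bash
python3 - <<'E'
from h import *
at=lambda d,z=.027:np.r_[(SEAT-d*L)[:2],z]
r.movel(at(.20),feed=.1); r.movel(at(.24,.2),feed=.2); r.sleep(.5); S()
p=r.read_camera("scene"); print([(np.round(d["position"]),round(d["confidence"],2)) for n in("carriage","cup_mid","mug_mid","eggcup_mid") for d in r.recognise(p,n)])
print(r.sign_off())
E
```

```text
34.43 p [ 0.623  -0.0716  0.1999] F [-0.4 -0.   0.6] op -0.0 gf 0.0
[(array([240., 342.]), 0.56), (array([181., 257.]), 0.91), (array([226., 376.]), 0.89), (array([166., 216.]), 0.55), (array([171., 166.]), 0.65), (array([210., 124.]), 0.83)]
the job is handed in; nothing more can be done
None
```

I handed the job in at about 34 s: the carriage is latched fully home with the plain white cup standing in its holder, and the mug and egg cup are where they were.

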